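# Set and lock the rack support of a sample loader

## Task

The sliding tube of the sample loader's rack support was left between two holes. Draw it out by its upright end plate until the sprung button pops up through the next hole (the middle one of the three), then flip the wire keeper ring over so that it lies flat on the tube around the button. Leave the other things on the bench where they are.

Things in the scene. Friction and masses are not known exactly. Their poses are not given: they have to be found in the camera images.
- support: Fixed rack support: square aluminium tube (40 x 40 mm, top face 74 mm above the table) on a grey base plate, growing out of a white loader box (160 x 180, 105 mm high). Origin on the table under the tube's axis; x runs along the tube, pull-out way, away from the box. Outer tube from x = -140 (box) to +120 mm (black collar); three dark 17 mm holes in its top at x = -25, +35, +95 mm.
- target_hole (a point): Centre of the middle hole, at the level of the top face of the outer tube (74 mm above the table). Fixed to the support.
- end_plate (a point): Grip point of the upright steel plate on the outer end of the sliding inner tube: 12 mm thick along the tube, 60 mm wide across it, from 20 to 125 mm above the table. The point is in mid-plate, 105 mm above the table, 36 mm above the inner tube's top. Moves with the tube; axes as the support's. Pinch it from above, one finger each side along the tube.
- tube (a joint): How far the inner tube is drawn out, in m: 0 = button under the innermost hole, 0.060 = under the middle hole, 0.120 = under the outermost. Starts between 0.013 and 0.045. Slides with about 3 N of friction and a little drag; once the button is up in a hole the tube is locked to within about 1.5 mm either way, so the pull suddenly stiffens.
- button (a joint): How far the sprung button (steel, 14 mm across, domed, carried by the inner tube) is pressed down, in m. 0 = fully up, standing 7 mm proud of the outer tube's top face; about 0.011 = held down under the tube wall. Its spring lifts it with 2 to 4 N.
- button_top (a point): Top of the button's dome. Moves with the inner tube and with the button.
- keeper (a joint): Angle of the wire keeper ring about its pivot, in rad. 0 = lying flat on the outer tube with its ring around the middle hole; 1.57 = upright; largest 2.1 = leaning back towards the white box. Starts between 1.65 and 2.05. Stiff enough (0.04 N m) to stay wherever it is left.
- keeper_pivot (a point): Middle of the keeper's hinge line, which runs across the tube (along the support's y), 78 mm above the table, 70 mm before the middle hole on the white box's side. Fixed to the support.
- keeper_tip (a point): Middle of the flat finger tab at the keeper's free end (28 mm wide across the tube, 24 mm long, 6 mm thick), 97 mm from the pivot. Before it, the keeper is of 8 mm steel wire: two arms ending in a ring of 26 mm inside diameter, ring centre 70 mm from the pivot. Lying flat, the wire's top is 82 mm above the table, 1 mm above the raised button. Own x axis: from pivot to tab.
- bottle: Bystander: amber bottle, 64 mm across, 130 mm high. Origin under its middle.
- jar: Bystander: pale jar, 56 mm across, 70 mm high. Origin under its middle.
- vial_rack: Bystander: blue tray with capped vials, 100 x 60 mm, 73 mm high. Origin under its middle.
- stapler: Bystander: black stapler, 130 x 36 mm, about 50 mm high. Origin under its middle.
- pen_pot: Bystander: grey square pot with pens, 80 x 80 mm, 150 mm high with the pens. Origin under its middle.
- notebook: Bystander: blue notebook, 150 x 210 mm, 14 mm thick. Origin under its middle.

How it is judged:
By the outcome, as a careful person would: the job done as asked, in the order asked, and still so for the second after the job is handed in, with the robot touching nothing.
It also fails if it takes over 48 s, if anything falls off the work surface, if the arm or the gripper's body presses on something with over 40 N, if the wrist force passes 120 N, or if a joint passes its speed limit or range.

## Robot

A 6-joint arm with a two-finger parallel gripper is mounted at the origin on the work surface. World frame = base frame: x ahead of the robot, y to its left, z up, the work surface at z = 0. Lengths are in m, angles in rad, forces in N, time in s.
With the tool pointing down it reaches from about 0.375 to 0.9 m from the base axis. Payload 3.1 kg.
Tool frame: the origin (TCP) lies at the very end of the fingers, on their centre line; the grasp point (between the pads) lies 19 mm behind it (manip.hold_point_z is the distance from the TCP to the grasp point, in m); y points along the fingers, z is the direction in which the jaws open and shut, and the axes are right-handed (so a half turn about y gives the same grasp; the last joint's range is limited). The gripper opens to 85 mm and grips with 20 to 120 N. Pads are 22 mm wide; open, the fingers measure 114 mm over their backs; the gripper's body (76 mm by 85 mm) begins 54 mm behind the grasp point. The pads swing forward as they close: fully open they stand 13 mm farther back than shut.
Start: joints at [1.153, 0.527, 1.433, -0, 1.181, -0.178], TCP at [0.148, 0.607, 0.231] pointing down, gripper open.
Joint ranges: [-3.08, 3.08], [-0.75, 2.2], [0.22, 2.44], [-1.43, 4.57], [0, 2.65], [-2.85, 2.85]. Speed limits (rad/s): [2.79, 2.79, 3.14, 3.14, 3.14, 3.14].

## Interface

Orientations are given as a unit quaternion [x, y, z, w].
In Python, from station import manip, eyes, workorder gives the robot as it stands. The module is installed in compiled form; this text tells all that it offers.
- The arm moves only by the shell command python3 -m jog 'ROWS' [OPENING] [FORCE]. ROWS is JSON, a list of rows, each a list of 2 entries, a list of its own where there are three numbers: the shift along the tool's x, y, z in cm, then the turn about the tool's y in rad. A call has 1 to 20 rows; each row is the pose to reach, as a shift and turn from the pose commanded when the call began, along the tool's axes at that moment; what a row does not reach only later rows make up. A row lasts 1/12 s, in which the tool goes at most 41.7 mm and 7.16 degrees, less where a joint would pass 70% of its speed; a pose out of reach is approached as far as the arm can. A call with a gripper value outside its range is refused whole. OPENING is the finger opening in cm, from 0 to 8.54, set as the call begins (- or left out, the last holds). The fingers move at their own pace and stop on an object; FORCE is the grip in N (left out, the last holds). Time passes only in rows, so rows that repeat a pose let the fingers close. It gives the time, the measured TCP pose, the force and the opening at its end, in the units of the state.
- manip.sense(): the state, without advancing time (a new reading comes with each control period).
- eyes.snapshot(name): name is "scene" or "top"; returns a dict with "frame" (480x640x3 uint8, red, green, blue), "vfov" (degrees; the focal length in pixels is half the picture's height over the tangent of half this angle, whatever the lens; pixels are square), "cx", "cy" (the principal point, pixels), "rvec" (rotation vector, rad) and "tvec" (3), from world to camera coordinates, as OpenCV has them. Camera axes: x right, y down, z forward; pixel columns grow to the right and rows downward; lengths in m; the calibration is good to about 2 mm. A picture is of the moment at which its call begins. There is no depth.
- workorder.sign_off(): hands the job in, once; it reports no verdict.
The state is a dict: "t": time; "q": joint angles; "qd": joint speeds; "tau": joint torques, N m; "tcp_pos": TCP position; "tool_rot": TCP orientation; "force": force on the tool from outside, world axes, zero at the start; "ft_torque": the same for the moment, N m; "finger_gap": opening from 0.0 (shut) to 1.0 (fully open).
Only numpy, scipy, OpenCV 4.12 (cv2) and the standard library are available. Lean on these libraries where they do the work, as an engineer would, in place of code of your own. Each camera call takes 0.05 s, during which the arm holds its last target. There are 200 camera calls.

## Working session

There is one attempt and no reset: what is moved stays moved. The work goes in short steps, Python scripts to look and compute and a shell command to move; the robot and the scene stay as the last step left them, time stands still between calls to the robot, and variables do not carry over. Pictures are saved under pics/ and viewed, about 8 in all and at most 12, crops included, and the job is handed in when it is done.

```bash
mkdir -p pics; cat > h.py <<'E'
import numpy as np, cv2
from station import manip, eyes, workorder
from scipy.spatial.transform import Rotation as R
def cam(s):
    f=240/np.tan(np.radians(s["vfov"])/2)
    K=np.array([[f,0,s["cx"]],[0,f,s["cy"]],[0,0,1]])
    return K,cv2.Rodrigues(np.array(s["rvec"],float))[0],np.array(s["tvec"],float).reshape(3)
def ray(s,p):
    K,Rm,t=cam(s); d=Rm.T@np.linalg.inv(K)@[p[0],p[1],1]; return -Rm.T@t,d
def atz(s,p,z):
    o,d=ray(s,p); return o+d*(z-o[2])/d[2]
def tri(rs):
    A=0;b=0
    for o,d in rs:
        d=d/np.linalg.norm(d);P=np.eye(3)-np.outer(d,d);A=A+P;b=b+P@o
    x=np.linalg.solve(A,b); return x,[np.linalg.norm(np.cross(x-o,d/np.linalg.norm(d))) for o,d in rs]
def proj(s,X):
    K,Rm,t=cam(s); c=K@(Rm@np.array(X)+t); return c[:2]/c[2]
def snap(n,f):
    import pickle
    s=eyes.snapshot(n); pickle.dump(s,open(f"pics/{f}.pkl","wb")); cv2.imwrite(f"pics/{f}.png",s["frame"][:,:,::-1]); return s
def load(f):
    import pickle; return pickle.load(open(f"pics/{f}.pkl","rb"))
E
python3 - <<'E'
from h import *
for n in("scene","top"):
    s=snap(n,n+"0"); K,Rm,t=cam(s); print(n,s["vfov"],s["cx"],s["cy"],(-Rm.T@t).round(3),Rm.round(2).tolist())
m=manip.sense(); print(m["t"],m["tcp_pos"],m["tool_rot"],R.from_quat(m["tool_rot"]).as_matrix().round(3),m["finger_gap"],manip.hold_point_z)
E
```

```text
scene 52.52164223460299 318.1606581750931 233.06782758804172 [1.139 0.354 0.799] [[-0.48, 0.88, 0.01], [0.65, 0.37, -0.66], [-0.58, -0.31, -0.75]]
top 49.5165208946465 317.59904356311137 241.27613932392129 [0.365 0.073 1.249] [[-0.0, -1.0, 0.02], [-0.99, -0.0, -0.16], [0.16, -0.02, -0.99]]
0.1 [0.14754188 0.60666626 0.23040194] [ 0.70274279 -0.08446907  0.08403953 -0.70139497] [[ 0.972 -0.001  0.237]
 [-0.237 -0.002  0.972]
 [-0.    -1.    -0.002]] 1.0020653957051415 0.0187
```

View pics/scene0.png

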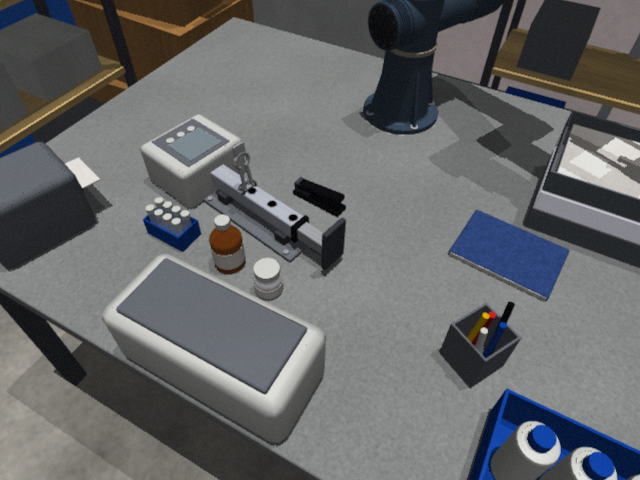

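View pics/top0.png

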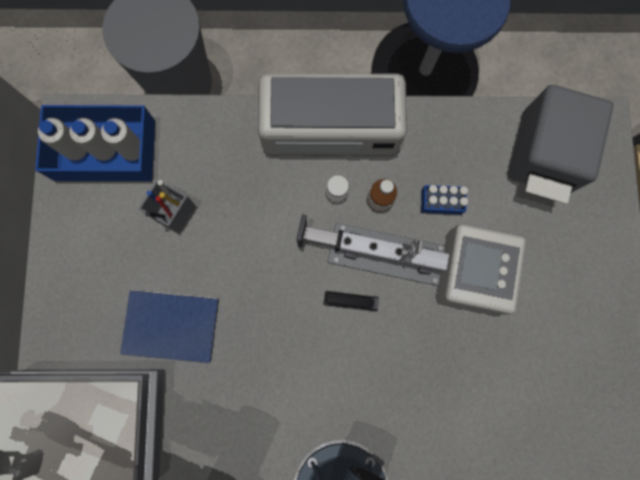

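The scene view shows the support from the box (190,160) to the end plate (333,243), with the keeper near (243,165). The top view has the plate at (303,230) and the holes near (347,241), (373,246) and (398,252). I'll enlarge both.

```bash
python3 - <<'E'
from h import *
a=load("scene0");b=load("top0")
for s in(a,b): print(proj(s,[0.148,.607,.23]).round(),proj(s,[0,0,0]).round())
A=cv2.resize(a["frame"][130:280,190:360,::-1],None,fx=4.5,fy=4,interpolation=cv2.INTER_CUBIC)
A=cv2.resize(a["frame"][130:280,195:355,::-1],None,fx=4,fy=4,interpolation=cv2.INTER_CUBIC)
B=cv2.resize(b["frame"][205:295,290:460,::-1],None,fx=4,fy=4,interpolation=cv2.INTER_CUBIC)
cv2.imwrite("pics/c1.png",A);cv2.imwrite("pics/c2.png",B)
E
```

```text
[682. 141.] [399. 111.]
[ 19. 446.] [340. 491.]
```

View pics/c1.png

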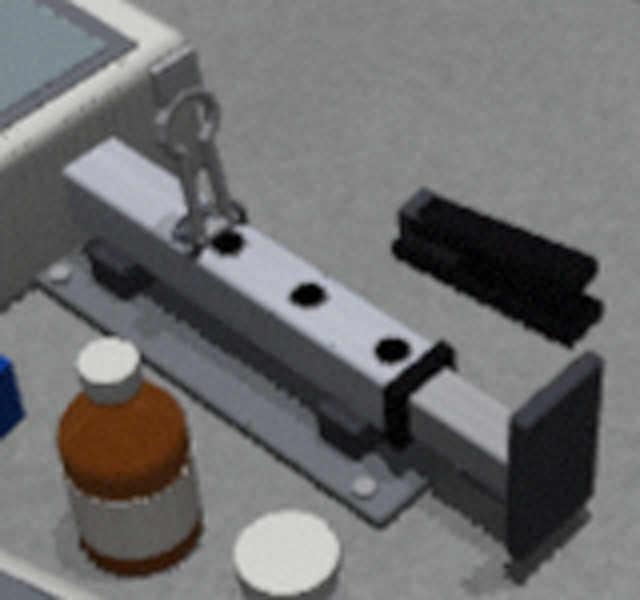

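View pics/c2.png

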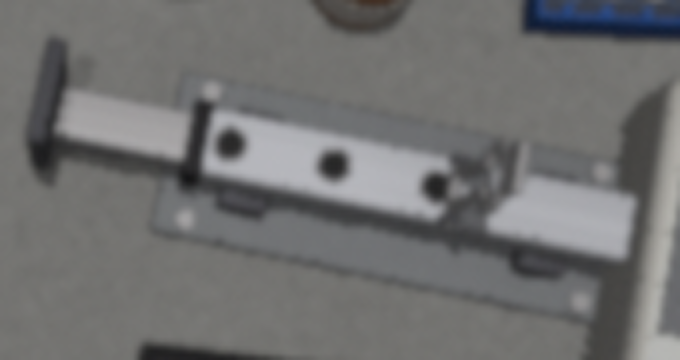

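```bash
python3 - <<'E'
from h import *
a=load("scene0");b=load("top0")
S=lambda u,v:ray(a,(195+u/4-.4,130+v/4-.4)); T=lambda u,v:ray(b,(290+u/4-.4,205+v/4-.4))
P={}
for n,p,q in[("in",(229,242),(436,187)),("mid",(308,294),(334,165)),("out",(393,350),(231,144)),("plate_top_end_a",(600,360),(57,40)),("plate_top_end_b",(513,420),(36,150)),("tab",(176,72),(515,160))]:
    x,r=tri([S(*p),T(*q)]);P[n]=x;print(n,x.round(4),np.round(r,4))
H=[]
for n,p,q in[("in",(229,242),(436,187)),("mid",(308,294),(334,165)),("out",(393,350),(231,144))]:
    h=[o+d*(.074-o[2])/d[2] for o,d in(S(*p),T(*q))];print(n,np.round(h,4).tolist());H.append(np.mean(h,0))
d=H[2]-H[0];print("len",np.linalg.norm(d),"yaw",np.arctan2(d[1],d[0]));c=np.mean(H,0);d/=np.linalg.norm(d);y=np.array([-d[1],d[0],0])
for n in P: print(n,"along from mid",(P[n]-c)@d,"across",(P[n]-c)@y)
for u,v in((511,419),(602,358),(555,390)): o,dd=S(u,v);X=o+dd*(.125-o[2])/dd[2];print("S@125",X.round(4),(X-c)@d,(X-c)@y)
for u,v in((57,38),(36,150),(47,95)): o,dd=T(u,v);X=o+dd*(.125-o[2])/dd[2];print("T@125",X.round(4),(X-c)@d,(X-c)@y)
print("c",c,"d",d)
E
```

```text
in [ 0.5352 -0.1322  0.0735] [0.0007 0.0007]
mid [ 0.5478 -0.0739  0.0737] [0.0007 0.0007]
out [ 0.56   -0.0149  0.0729] [0.0009 0.0009]
plate_top_end_a [0.5956 0.099  0.1627] [0.0167 0.0167]
plate_top_end_b [0.5643 0.0792 0.0725] [0.0184 0.0184]
tab [ 0.5338 -0.1547  0.1791] [0.0015 0.0015]
in [[0.5355, -0.1311, 0.074], [0.5355, -0.1328, 0.074]]
mid [[0.5479, -0.073, 0.074], [0.5481, -0.0745, 0.074]]
out [[0.5606, -0.0135, 0.074], [0.5601, -0.0156, 0.074]]
len 0.1199743841492617 yaw 1.3619687363393471
in along from mid -0.060138155964687405 across 0.0002551272779306795
mid along from mid -0.0005035173677518822 across 2.480601107078515e-05
out along from mid 0.059727107798242064 across 0.0003795822802923427
plate_top_end_a along from mid 0.17860359293150843 across -0.010843771582321424
plate_top_end_b along from mid 0.1527438627951921 across 0.015667343549545628
tab along from mid -0.08246755223082208 across -0.00300017888998973
S@125 [0.612 0.082 0.125] 0.16535412654284565 -0.030419301418772762
S@125 [0.5569 0.1012 0.125 ] 0.1727004792571232 0.02749947840369071
S@125 [0.586  0.0913 0.125 ] 0.1690524033344268 -0.0030717238663701078
T@125 [0.6107 0.0838 0.125 ] 0.16679804587401312 -0.028836406499090902
T@125 [0.5481 0.095  0.125 ] 0.16480766803895142 0.034786488667698755
T@125 [0.5787 0.0891 0.125 ] 0.16541147777508458 0.0036081028941264254
c [ 0.54795361 -0.07343757  0.074     ] d [0.2073131  0.97827464 0.        ]
```

```bash
python3 -m jog '[[[54.5,0,-39.9],-0.03],[[54.5,0,-39.9],-0.03],[[54.5,0,-39.9],-0.03],[[54.5,0,-39.9],-0.03],[[54.5,0,-39.9],-0.03],[[54.5,0,-39.9],-0.03],[[54.5,0,-39.9],-0.03],[[54.5,0,-39.9],-0.03],[[54.5,0,-39.9],-0.03],[[54.5,0,-39.9],-0.03],[[54.5,0,-39.9],-0.03],[[54.5,0,-39.9],-0.03],[[54.5,0,-39.9],-0.03],[[54.5,0,-39.9],-0.03],[[54.5,0,-39.9],-0.03],[[54.5,0,-39.9],-0.03],[[54.5,0,-39.9],-0.03],[[54.5,0,-39.9],-0.03],[[54.5,0,-39.9],-0.03],[[54.5,0,-39.9],-0.03]]' 8.5 30
cat > st.py <<'E'
from h import *
m=manip.sense();Q=R.from_quat(m["tool_rot"]).as_matrix();c=np.array([.54795,-.07344,.074]);d=np.array([.2073,.97827,0]);y=np.array([-d[1],d[0],0])
p=np.array(m["tcp_pos"])
print("t",round(m["t"],2),"tcp",p.round(4),"along %.4f across %.4f z %.4f"%((p-c)@d,(p-c)@y,p[2]),"toolz.yaw",np.arctan2(Q[1,2],Q[0,2]).round(4),"down",Q[:,1].round(3),"gap",round(m["finger_gap"],3))
F=np.array(m["force"]);print("F along %.1f across %.1f z %.1f"%(F@d,F@y,F[2]))
E
python3 st.py
```

```text
t: 1.77
tcp_pos: [0.5813, 0.0919, 0.2308]
tool_rot: [-0.703, 0.074, -0.072, 0.703]
force: [-0.2, -0.1, -0.5]
finger_gap: 0.996
t 1.77 tcp [0.5813 0.0919 0.2308] along 0.1686 across 0.0017 z 0.2308 toolz.yaw 1.363 down [-0.003  0.001 -1.   ] gap 0.996
F along -0.1 across 0.2 z -0.5
```

```bash
python3 -m jog '[[[0,4,0],0],[[0,8,0],0],[[0,11,0],0],[[0,13,0],0],[[0,14.4,0],0],[[0,14.4,0],0],[[0,14.4,0],0]]' 8.5 30; python3 -m jog '[[[0,0,0],0],[[0,0,0],0],[[0,0,0],0],[[0,0,0],0],[[0,0,0],0],[[0,0,0],0],[[0,0,0],0],[[0,0,0],0],[[0,0,0],0],[[0,0,0],0]]' 0 30;python3 st.py
```

```text
t: 2.35
tcp_pos: [0.5815, 0.0923, 0.087]
tool_rot: [0.703, -0.074, 0.072, -0.703]
force: [0.9, -0.4, 0.8]
finger_gap: 0.99
t: 3.18
tcp_pos: [0.5832, 0.0904, 0.0879]
tool_rot: [0.703, -0.073, 0.074, -0.703]
force: [-0.6, -1.2, 6.0]
finger_gap: 0.138
t 3.18 tcp [0.5832 0.0904 0.0879] along 0.1675 across -0.0005 z 0.0879 toolz.yaw 1.362 down [ 0.001 -0.    -1.   ] gap 0.138
F along -1.3 across 0.4 z 6.0
```

```bash
python3 -m jog '[[[0,0,0.2],0],[[0,0,0.4],0],[[0,0,0.6],0],[[0,0,0.8],0],[[0,0,1.0],0],[[0,0,1.1],0],[[0,0,1.2],0],[[0,0,1.2],0]]' 0 40;python3 st.py
```

```text
t: 3.85
tcp_pos: [0.5855, 0.1015, 0.0879]
tool_rot: [0.704, -0.074, 0.074, -0.703]
force: [-2.0, -3.2, 5.8]
finger_gap: 0.136
t 3.85 tcp [0.5855 0.1015 0.0879] along 0.1790 across -0.0004 z 0.0879 toolz.yaw 1.3622 down [ 0.    -0.001 -1.   ] gap 0.136
F along -3.6 across 1.3 z 5.8
```

```bash
python3 -m jog '[[[0,0,0.1],0],[[0,0,0.2],0],[[0,0,0.3],0],[[0,0,0.4],0],[[0,0,0.5],0],[[0,0,0.6],0]]' ;python3 st.py
```

```text
t: 4.35
tcp_pos: [0.5867, 0.107, 0.0879]
tool_rot: [0.704, -0.074, 0.074, -0.703]
force: [-1.7, -4.5, 6.2]
finger_gap: 0.136
t 4.35 tcp [0.5867 0.107  0.0879] along 0.1846 across -0.0005 z 0.0879 toolz.yaw 1.3623 down [-0.    -0.002 -1.   ] gap 0.136
F along -4.7 across 0.8 z 6.2
```

```bash
python3 -m jog '[[[0,0,0.1],0],[[0,0,0.2],0],[[0,0,0.3],0],[[0,0,0.4],0]]' ;python3 st.py|tail -1
```

```text
t: 4.68
tcp_pos: [0.5876, 0.1113, 0.0879]
tool_rot: [0.704, -0.074, 0.074, -0.703]
force: [-1.3, -3.1, 5.5]
finger_gap: 0.132
F along -3.3 across 0.7 z 5.5
```

```bash
python3 -m jog '[[[0,0,0.1],0],[[0,0,0.2],0],[[0,0,0.3],0],[[0,0,0.4],0]]' ;python3 st.py|tail -1
```

```text
t: 5.02
tcp_pos: [0.5885, 0.1157, 0.0879]
tool_rot: [0.704, -0.073, 0.074, -0.703]
force: [-2.0, -3.0, 6.0]
finger_gap: 0.135
F along -3.3 across 1.3 z 6.0
```

```bash
python3 -m jog '[[[0,0,0.1],0],[[0,0,0.2],0],[[0,0,0.3],0],[[0,0,0.4],0]]' ;python3 st.py|tail -1
```

```text
t: 5.35
tcp_pos: [0.5891, 0.1187, 0.0879]
tool_rot: [0.704, -0.073, 0.073, -0.702]
force: [-2.9, -7.4, 6.9]
finger_gap: 0.135
F along -7.8 across 1.3 z 6.9
```

```bash
python3 -m jog '[[[0,0,0.1],0],[[0,0,0.15],0],[[0,0,0.15],0]]' ;python3 st.py|tail -1; python3 - <<'E'
from h import *
a=snap("scene","scene1");b=snap("top","top1")
A=cv2.resize(a["frame"][130:280,195:355,::-1],None,fx=4,fy=4,interpolation=cv2.INTER_CUBIC)
B=cv2.resize(b["frame"][220:290,310:470,::-1],None,fx=4,fy=4,interpolation=cv2.INTER_CUBIC)
B=cv2.resize(b["frame"][220:270,310:430,::-1],(640,267),interpolation=cv2.INTER_CUBIC)
cv2.imwrite("pics/c3.png",np.vstack([cv2.resize(A,(640,600))[:333],B]))
E
```

```text
t: 5.6
tcp_pos: [0.5892, 0.119, 0.0879]
tool_rot: [0.705, -0.074, 0.073, -0.702]
force: [-3.5, -8.3, 6.0]
finger_gap: 0.133
F along -8.9 across 1.7 z 6.0
```

View pics/c3.png

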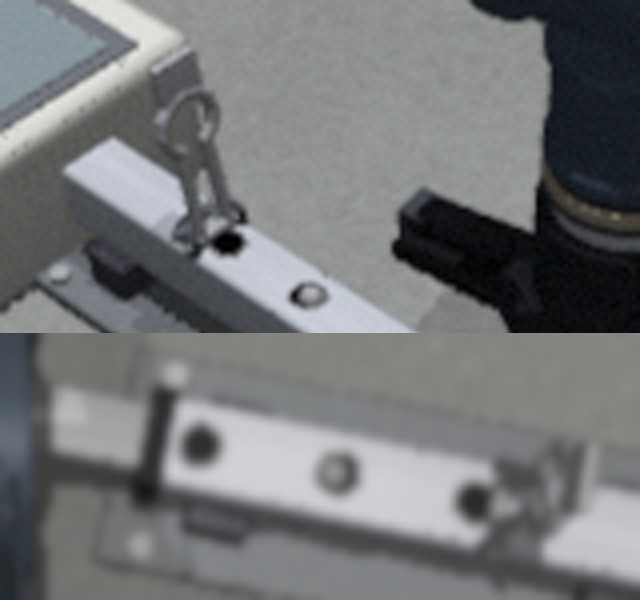

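The button shows bright in the middle hole at crop (308,294), and the pull has stiffened. I'll ease off, let go and lift.

```bash
python3 -m jog '[[[0,0,-0.1],0],[[0,0,-0.2],0],[[0,0,-0.2],0]]'; python3 -m jog '[[[0,0,0],0],[[0,0,0],0],[[0,0,0],0],[[0,0,0],0],[[0,0,0],0],[[0,0,0],0],[[0,0,0],0],[[0,-1,0],0],[[0,-4,0],0],[[0,-8,0],0],[[0,-12,0],0],[[0,-14.5,0],0],[[0,-14.5,0],0]]' 8.5;python3 st.py
```

```text
t: 5.95
tcp_pos: [0.5891, 0.1187, 0.0879]
tool_rot: [0.704, -0.074, 0.074, -0.703]
force: [-1.7, -3.2, 5.8]
finger_gap: 0.136
t: 7.03
tcp_pos: [0.5932, 0.1198, 0.2401]
tool_rot: [-0.703, 0.068, -0.079, 0.704]
force: [0.2, 0.2, 1.7]
finger_gap: 0.995
t 7.03 tcp [0.5932 0.1198 0.2401] along 0.1984 across -0.0042 z 0.2401 toolz.yaw 1.3623 down [ 0.015  0.    -1.   ] gap 0.995
F along 0.2 across -0.1 z 1.7
```

```bash
python3 -m jog '[[[0,0,-4],0],[[0,0,-8],0],[[0,0,-12],0],[[0,0,-16],0],[[0,0,-20],0],[[0,0,-24],0],[[0,0,-28],0],[[0,0,-31],0],[[0,0,-32.3],0],[[0,0,-32.3],0],[[0,0,-32.3],0],[[0,0,-32.3],0],[[0,0,-32.3],0]]' 0 30;python3 st.py; python3 - <<'E'
from h import *
a=snap("scene","scene2");b=snap("top","top2")
A=cv2.resize(a["frame"][100:250,180:340,::-1],None,fx=4,fy=4,interpolation=cv2.INTER_CUBIC)
cv2.imwrite("pics/c4.png",A)
E
```

```text
t: 8.12
tcp_pos: [0.5222, -0.1946, 0.2322]
tool_rot: [-0.703, 0.073, -0.073, 0.704]
force: [0.0, 0.2, 0.0]
finger_gap: -0.001
t 8.12 tcp [ 0.5222 -0.1946  0.2322] along -0.1238 across 0.0001 z 0.2322 toolz.yaw 1.364 down [-0.     0.001 -1.   ] gap -0.001
F along 0.2 across 0.0 z 0.0
```

View pics/c4.png

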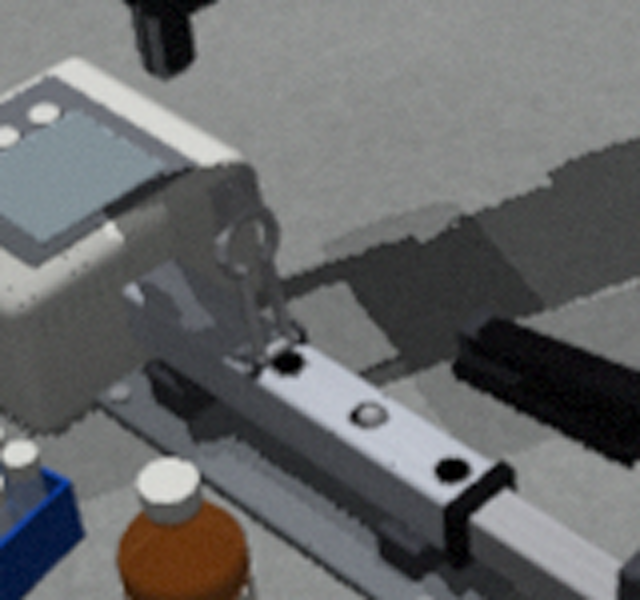

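Fingers are closed behind the keeper (tip near (165,70)), and the button is still up at (370,413). I'll lower them and start pushing.

```bash
python3 -m jog '[[[0,3,0],0],[[0,6,0],0],[[0,6.4,0],0],[[0,6.4,0],0],[[0,6.4,1],0],[[0,6.4,2],0],[[0,6.4,3],0],[[0,6.4,3.5],0],[[0,6.4,3.5],0]]' ;python3 st.py|tail -2
```

```text
t: 8.97
tcp_pos: [0.53, -0.1606, 0.1694]
tool_rot: [0.703, -0.072, 0.073, -0.703]
force: [-1.5, 0.1, 0.1]
finger_gap: -0.0
t 8.97 tcp [ 0.53   -0.1606  0.1694] along -0.0890 across -0.0005 z 0.1694 toolz.yaw 1.3641 down [ 0.001 -0.    -1.   ] gap -0.0
F along -0.2 across 1.4 z 0.1
```

```bash
python3 -m jog '[[[0,0,0.8],0],[[0,0,1.6],0],[[0,0,2.4],0],[[0,0.2,3.2],0],[[0,0.5,4],0],[[0,0.8,4.6],0],[[0,0.8,4.6],0]]' ;python3 st.py|tail -2;  python3 -m jog '[[[0,0.5,0.7],0],[[0,0.9,1.4],0],[[0,1.4,2.0],0],[[0,2.0,2.6],0],[[0,2.6,3.1],0],[[0,3.2,3.6],0],[[0,3.2,3.6],0]]' ;python3 st.py|tail -2
python3 - <<'E'
from h import *
a=snap("scene","scene3")
A=cv2.resize(a["frame"][100:250,180:340,::-1],None,fx=4,fy=4,interpolation=cv2.INTER_CUBIC)
cv2.imwrite("pics/c5.png",A)
E
```

```text
t: 9.55
tcp_pos: [0.5384, -0.1155, 0.1594]
tool_rot: [-0.703, 0.074, -0.073, 0.704]
force: [0.1, 0.5, -0.9]
finger_gap: -0.004
t 9.55 tcp [ 0.5384 -0.1155  0.1594] along -0.0431 across 0.0006 z 0.1594 toolz.yaw 1.3634 down [-0.002  0.001 -1.   ] gap -0.004
F along 0.5 across 0.1 z -0.9
t: 10.13
tcp_pos: [0.5454, -0.0806, 0.1267]
tool_rot: [-0.703, 0.074, -0.072, 0.704]
force: [-0.3, -0.1, -0.6]
finger_gap: 0.001
t 10.13 tcp [ 0.5454 -0.0806  0.1267] along -0.0076 across 0.0010 z 0.1267 toolz.yaw 1.3629 down [-0.003  0.001 -1.   ] gap 0.001
F along -0.1 across 0.2 z -0.6
```

View pics/c5.png

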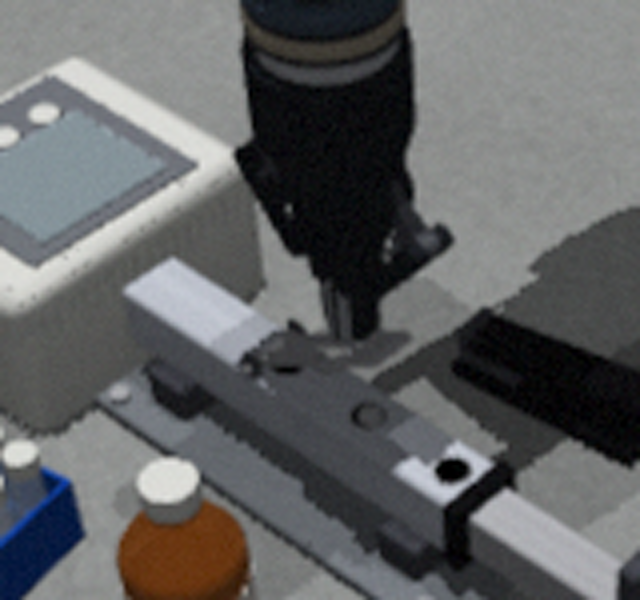

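The keeper is being folded down, with its tab near (390,350). I'll continue, then lift over the tab and press it flat.

```bash
python3 -m jog '[[[0,0.7,0.4],0],[[0,1.4,0.7],0],[[0,1.4,0.7],0],[[0,0,0.7],0],[[0,-1.5,0.7],0],[[0,-1.5,2.5],0],[[0,-1.5,4],0],[[0,-1.5,4],0],[[0,0,4],0],[[0,1.2,4],0],[[0,2.2,4],0],[[0,3.0,4],0],[[0,3.6,4],0],[[0,3.6,4],0]]' ;python3 st.py;python3 -m jog '[[[0,0.3,0],0],[[0,0.6,0],0],[[0,0.9,0],0],[[0,0.9,0],0]]' ;python3 st.py
```

```text
t: 11.35
tcp_pos: [0.5538, -0.043, 0.0909]
tool_rot: [-0.703, 0.075, -0.073, 0.703]
force: [-0.1, -0.2, 0.3]
finger_gap: -0.001
t 11.35 tcp [ 0.5538 -0.043   0.0909] along 0.0310 across 0.0006 z 0.0909 toolz.yaw 1.3617 down [-0.003  0.001 -1.   ] gap -0.001
F along -0.2 across 0.1 z 0.3
t: 11.68
tcp_pos: [0.5545, -0.0429, 0.083]
tool_rot: [-0.703, 0.074, -0.074, 0.703]
force: [-0.3, -0.2, -0.6]
finger_gap: 0.005
t 11.68 tcp [ 0.5545 -0.0429  0.083 ] along 0.0313 across -0.0001 z 0.0830 toolz.yaw 1.362 down [-0.  0. -1.] gap 0.005
F along -0.3 across 0.3 z -0.6
```

```bash
python3 -m jog '[[[0,0.1,0],0],[[0,0.2,0],0],[[0,0.2,0],0]]' ;python3 st.py;python3 -m jog '[[[0,0.1,0],0],[[0,0.15,0],0],[[0,0.15,0],0]]' ;python3 st.py
```

```text
t: 11.93
tcp_pos: [0.5547, -0.0429, 0.0813]
tool_rot: [0.703, -0.074, 0.074, -0.703]
force: [-0.1, 0.5, 0.1]
finger_gap: -0.002
t 11.93 tcp [ 0.5547 -0.0429  0.0813] along 0.0313 across -0.0002 z 0.0813 toolz.yaw 1.362 down [ 0. -0. -1.] gap -0.002
F along 0.5 across 0.2 z 0.1
t: 12.18
tcp_pos: [0.5548, -0.0429, 0.0808]
tool_rot: [0.703, -0.073, 0.074, -0.703]
force: [-1.6, 1.0, 7.1]
finger_gap: 0.001
t 12.18 tcp [ 0.5548 -0.0429  0.0808] along 0.0313 across -0.0004 z 0.0808 toolz.yaw 1.3621 down [ 0.001 -0.    -1.   ] gap 0.001
F along 0.6 across 1.8 z 7.1
```

Firm contact at 81 mm, the height of the tab's top when flat. I'll lift, back away and look.

```bash
python3 -m jog '[[[0,-2,0],0],[[0,-5,0],0],[[0,-9,0],0],[[0,-13,0],0],[[-3,-15,0],0],[[-7,-15,0],0],[[-11,-15,0],0],[[-14,-15,0],0],[[-14,-15,0],0],[[-14,-15,0],0],[[-14,-15,0],0]]';python3 st.py; python3 - <<'E'
from h import *
a=snap("scene","scene4");b=snap("top","top4")
A=cv2.resize(a["frame"][150:260,210:340,::-1],(640,542),interpolation=cv2.INTER_CUBIC)
cv2.imwrite("pics/c6.png",A)
cv2.imwrite("pics/c7.png",cv2.resize(b["frame"][170:320,280:480,::-1],None,fx=4,fy=4,interpolation=cv2.INTER_CUBIC))
E
```

```text
t: 13.1
tcp_pos: [0.419, -0.0143, 0.2304]
tool_rot: [0.703, -0.073, 0.075, -0.703]
force: [0.5, 0.6, 1.2]
finger_gap: -0.002
t 13.1 tcp [ 0.419  -0.0143  0.2304] along 0.0312 across 0.1384 z 0.2304 toolz.yaw 1.3619 down [ 0.003 -0.001 -1.   ] gap -0.002
F along 0.7 across -0.3 z 1.2
```

View pics/c6.png

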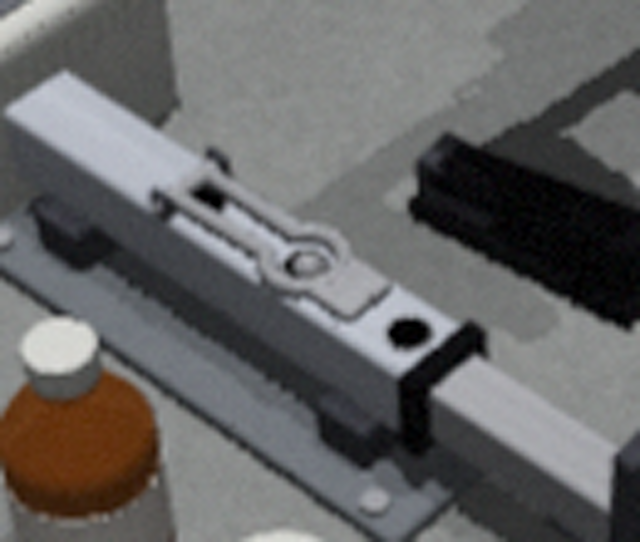

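View pics/c7.png

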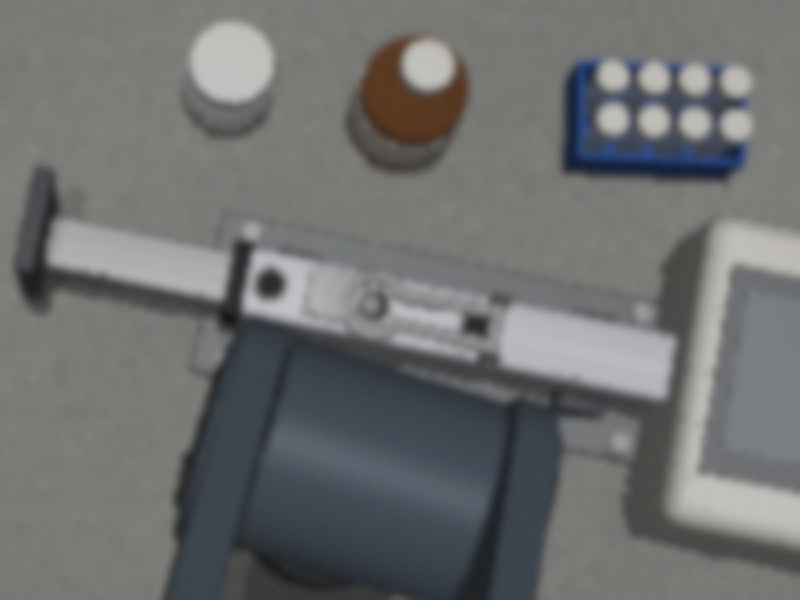

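The keeper lies flat with its ring around the raised button, at (308,262) in the scene crop and (373,303) in the top crop. The robot is clear and the bystanders are in place.

```bash
python3 -c "
from station import workorder
print(workorder.sign_off())"
```

```text
the job is handed in; nothing more can be done
None
```

I finished the job and handed it in at about 13 s of the 48 s allowed.

- **Tube:** I gripped the end plate from above and drew the tube out about 29 mm, until the pull stiffened from about 3 N to 9 N. The camera showed the button up in the middle hole, so I eased off the pull and let go.
- **Keeper:** I pushed the ring over from the box side with closed fingers, then pressed its tab down. It met firm contact (7 N) at 81 mm, which is the height of the tab's top when lying flat.
- **Last checks:** Both final views show the ring flat on the tube around the raised button. The robot is clear and touching nothing. The bottle, jar, vial rack and stapler look undisturbed. The pen pot and notebook were outside my last crops, but I did not work near them.
- **What disagreed:** My two-view measurement of the end plate's top corners was off by up to 18 mm, because I had picked different corners in each picture. I used each view at the known 125 mm height instead, and those agreed to about 4 mm. Nothing else failed or disagreed.

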